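# Check the spare-valve case against its layout strip

### The arm

A 7-joint arm with a two-finger parallel gripper is mounted at the origin on the work surface. World frame = base frame: x ahead of the robot, y to its left, z up, the work surface at z = 0. Lengths are in m, angles in rad, forces in N, time in s.
With the tool pointing down it reaches from about 0.425 to 0.875 m from the base axis. Payload 8.4 kg.
Tool frame: the origin (TCP) lies at the very end of the fingers, on their centre line; the grasp point (between the pads) lies bot.grasp_offset behind it (bot.grasp_offset is the distance from the TCP to the grasp point, in m); z points along the fingers, y is the line along which they close (so a half turn about z gives the same grasp; the last joint's range is limited). The gripper opens to 85 mm and grips with 20 to 120 N. Pads are 22 mm wide; open, the fingers measure 114 mm over their backs; the gripper's body (76 mm by 85 mm) begins 54 mm behind the grasp point. The pads swing forward as they close: fully open they stand 13 mm farther back than shut.
Start: joints at [1.241, 0.333, 0.04, 1.465, -0.013, 1.343, -0.059], TCP at [0.149, -0.633, 0.231] pointing down, gripper open.
Joint ranges: [-2.58, 2.58], [-0.38, 2.09], [-1.3, 1.39], [0.25, 2.4], [-1.5, 4.64], [0.08, 2.09], [-2.65, 2.65]. Speed limits (rad/s): [2.22, 2.22, 2.79, 2.79, 3.14, 3.14, 3.14].

### API

Orientations are given as a rotation vector (axis times angle).
In Python, from cell import state, cams, bot gives the robot as it stands.
- The arm moves only by the tool apply_moves, never from a script. Its argument "moves" is a list of rows, each a list of 7 numbers: the shift along the tool's x, y, z in m, then the turn, a rotation vector about the tool's x, y, z in rad, then the opening, from 0 (shut) to 1 (fully open). A call has 1 to 5 rows; each row is the pose to reach, as a shift and turn from the pose commanded when the call began, along the tool's axes at that moment; what a row does not reach only later rows make up. A row lasts 1/10 s, in which the tool goes at most 50 mm and 8.59 degrees, less where a joint would pass 70% of its speed; a pose out of reach is approached as far as the arm can. A call with a gripper value outside its range is refused whole. The fingers move at their own pace and stop on an object; "grip_force" is the grip in N (left out, the last holds). Time passes only in rows, so rows that repeat a pose let the fingers close. It gives the time, the measured TCP pose, the force, the opening and the grip force at its end, in the units of the state.
- state(): the state, without advancing time (a new reading comes with each control period).
- cams.get_image(name): name is "side" or "top" or "wrist"; returns (picture, depth): 384x512x3 uint8, blue, green, red; 384x512 float32, m along the optical axis (not along the pixel's ray), 0 where there is no reading.
- cams.camera_model(name): a dict with "fx", "fy", "cx", "cy" (pixels), "cam_to_world" (4x4, takes a point from camera to world coordinates). Camera axes: x right, y down, z forward; pixel columns grow to the right and rows downward; lengths in m; the calibration is good to about 2 mm. A picture is of the moment at which its call begins: read the wrist's pose just before it. camera_model takes no time and is no camera call; for the wrist camera it gives the pose at the moment of the call.
- bot.close_job(): hands the job in; it is judged then, once.
The state is a dict: "time": time; "qpos": joint angles; "joint_vel": joint speeds; "joint_torque": joint torques, N m; "position": TCP position; "eef_rot": TCP orientation; "ft_force": force on the tool from outside, world axes, zero at the start; "ft_torque": the same for the moment, N m; "width": opening from 0.0 (shut) to 1.0 (fully open); "grip_force": force on a finger pad.
Only numpy, scipy, OpenCV 4.12 (cv2) and the standard library are available. Lean on these libraries where they do the work, as an engineer would, in place of code of your own. Each camera call takes 0.05 s, during which the arm holds its last target. There are 200 camera calls.

### The job

Lift the clear lid of the spare-valve case back until it stands upright, and leave it open. Compare the three valves with the colour dots on the layout strip lying in front of the case (the side towards the robot): one valve has a colour that does not match the dot for its well. Take that valve out and stand it upright in the orange return tray; leave the two right valves in their wells and do not disturb the bottle and the jar.

Things in the scene. Friction and masses are not known exactly. Their poses are not given: they have to be found in the camera images.
- case: Grey open-topped case, fixed, outer 110 (x) x 260 (y) x 62 high, walls and floor 5. Origin: centre of underside; +x towards the hinge, away from the robot. A white insert (top 17 above the bench) has three square wells, 37 wide, down to the floor, at x = 0, y = +80, 0, -80, each with one upright valve. 30 mm free from an end valve to the end wall; nothing else stands above the insert.
- lid (a joint): Clear flat lid with grey rim, 110 x 260 x 6, 0.18 kg, hinged along the case's far (+x) top edge. 0 = closed, grows as the near edge is lifted up and back, 1.57 = upright, stop at 1.75 rad. Stiff hinge (0.18 N m): it stays wherever it is left; 2 to 3 N at the handle moves it. May start ajar by up to 0.2 rad.
- lid_bar (a point): Middle of the lid's handle: a blue round bar, diameter 12, 96 long along the case's y, on two 8 mm arms that hold it 40 in front of the lid's near edge, in the lid's plane (34 free between bar and edge, nothing above or below). 150 from the hinge; 66 above the bench with the lid closed. The frame turns with the lid.
- lid_hinge (a point): Middle of the hinge line of the lid (on the axis to within 3 mm), 66 above the bench; the bar moves in an arc of radius 150 about it.
- strip_place (a point): The place on the bench for the case's own layout strip: 135 in front of the case's centre (-x of the case), on the robot's side.
- well0 (a point): Centre of the floor of the left (+y) well of the case (case y = +80), 5 above the bench.
- well1 (a point): Centre of the floor of the middle well of the case (case y = +0), 5 above the bench.
- well2 (a point): Centre of the floor of the right (-y) well of the case (case y = -80), 5 above the bench.
- valve_blue: Valve cartridge: an upright solid cylinder 30 in diameter and 50 high, 0.06 to 0.13 kg, steel with a blue top (upper 16). Origin: centre of its underside, z along it. It starts in the left (+y) well. Can be gripped across its diameter anywhere above the insert (more than 12 above its underside).
- valve_yellow: Valve cartridge: an upright solid cylinder 30 in diameter and 50 high, 0.06 to 0.13 kg, steel with a yellow top (upper 16). Origin: centre of its underside, z along it. It starts in the middle well. Can be gripped across its diameter anywhere above the insert (more than 12 above its underside).
- valve_red: Valve cartridge: an upright solid cylinder 30 in diameter and 50 high, 0.06 to 0.13 kg, steel with a red top (upper 16). Origin: centre of its underside, z along it. It starts in the right (-y) well. Can be gripped across its diameter anywhere above the insert (more than 12 above its underside).
- strip_blue: White strip, 40 x 240 x 2, fixed flat on the bench parallel to the case; three 30 mm dots: green at +y (left well), yellow in the middle, red at -y (right well): by it the blue valve is wrong. Origin: centre of underside. Only the strip in front of the case (robot's side) is this case's layout; the two behind it belong to other cases.
- strip_yellow: White strip, 40 x 240 x 2, fixed flat on the bench parallel to the case; three 30 mm dots: blue at +y (left well), green in the middle, red at -y (right well): by it the yellow valve is wrong. Origin: centre of underside. Only the strip in front of the case (robot's side) is this case's layout; the two behind it belong to other cases.
- strip_red: White strip, 40 x 240 x 2, fixed flat on the bench parallel to the case; three 30 mm dots: blue at +y (left well), yellow in the middle, green at -y (right well): by it the red valve is wrong. Origin: centre of underside. Only the strip in front of the case (robot's side) is this case's layout; the two behind it belong to other cases.
- tray_orange: Orange return tray, fixed, open-topped, 130 x 130 x 25 high, walls and floor 5. Origin: centre of its underside. It stands left or right of the case.
- tray_white: White tray of the same shape on the other side of the case; not to be used.
- bottle: Bystander: amber bottle, 70 in diameter, 160 high, standing. Origin: centre of its underside.
- jar: Bystander: white jar with a blue cap, 60 in diameter, 70 high, standing. Origin: centre of its underside.

How it is judged:
By the outcome, as a careful person would: the job done as asked, in the order asked, and still so for the second after the job is handed in, with the robot touching nothing.
It also fails if it takes over 58 s, if anything falls off the work surface, if the arm or the gripper's body presses on something with over 40 N, if the wrist force passes 120 N, or if a joint passes its speed limit or range.

## Working session

There is one attempt and no reset: what is moved stays moved. The work goes in short steps, Python scripts to look and compute and a tool call to move; the robot and the scene stay as the last step left them, time stands still between calls to the robot, and variables do not carry over. Pictures are saved under pics/ and viewed, at most 10 in all, crops included, and the job is handed in when it is done.

Besides the shell and the picture viewer there is one more tool, called after ">>>" in YAML: its name, and indented under it one key for each argument. apply_moves: Moves the arm, as the interface text tells. Its arguments: {"type":"object","properties":{"moves":{"type":"array","items":{"type":"array","items":{"type":"number"}}},"grip_force":{"type":"number"}},"required":["moves"]}

```bash
mkdir -p pics; ls; python3 - <<'E'
from cell import state,cams,bot
import cv2,numpy as np
s=state();print(s['time'],s['position'],s['eef_rot'],s['width'],bot.grasp_offset)
a,da=cams.get_image('top');b,db=cams.get_image('side')
np.savez('pics/a.npz',a=a,da=da,b=b,db=db)
cv2.imwrite('pics/top.png',a);cv2.imwrite('pics/side.png',b)
for n in('top','side'):print(cams.camera_model(n))
E
```

```text
pics
0.0 [ 0.14855614 -0.63229775  0.23038584] [-3.11901732e+00 -3.61535579e-01  4.74212951e-04] 1.0043876499339823 0.0187
{'fx': 398.34209183579696, 'fy': 398.34209183579696, 'cx': 257.6888775736098, 'cy': 192.65245921927595, 'cam_to_world': array([[-0.02082087, -0.99713767,  0.07268398,  0.51837769],
       [-0.99974848,  0.02015896, -0.00982856,  0.01248317],
       [ 0.00833519, -0.07287034, -0.99730659,  1.22341396],
       [ 0.        ,  0.        ,  0.        ,  1.        ]])}
{'fx': 379.21158381386573, 'fy': 379.21158381386573, 'cx': 260.5430649309082, 'cy': 200.24468093038192, 'cam_to_world': array([[-0.890215  , -0.21335339,  0.40248924,  0.16922549],
       [-0.45543706,  0.43567821, -0.77637722,  0.83410264],
       [-0.00971307, -0.87445116, -0.48501631,  0.6016335 ],
       [ 0.        ,  0.        ,  0.        ,  1.        ]])}
```

View pics/top.png

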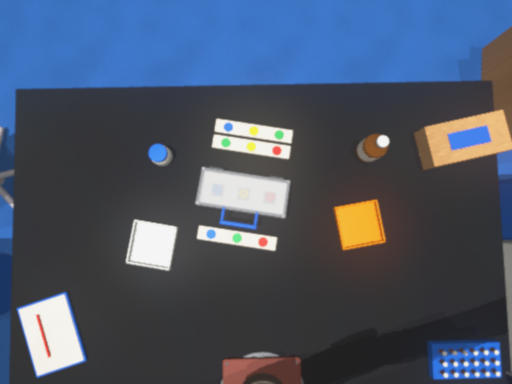

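View pics/side.png

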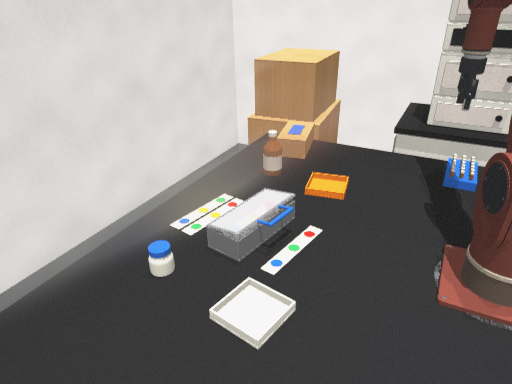

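The strip in front of the case (dots at px (211,234), (237,238), (263,242)) reads blue, green, red, so the yellow middle valve is wrong. The orange tray is to the right at px (360,225), and the handle is at (238,225).

```bash
cat > h.py <<'E'
import numpy as np,cv2
from cell import state,cams,bot
from scipy.spatial.transform import Rotation as R
def plane(m,uv,z):
    uv=np.atleast_2d(uv).astype(float);T=m['cam_to_world']
    d=np.c_[(uv[:,0]-m['cx'])/m['fx'],(uv[:,1]-m['cy'])/m['fy'],np.ones(len(uv))]@T[:3,:3].T
    o=T[:3,3];return o+d*((z-o[2])/d[:,2])[:,None]
def blobs(img,lo,hi,amin=15,roi=None):
    h=cv2.cvtColor(img,cv2.COLOR_BGR2HSV);k=cv2.inRange(h,lo,hi)
    n,l,s,c=cv2.connectedComponentsWithStats(k)
    return [(c[i].round(1),s[i].tolist(),l==i) for i in range(1,n) if s[i][4]>=amin]
HUE=dict(blue=((100,150,60),(125,255,255)),green=((45,120,60),(85,255,255)),red=((172,150,80),(180,255,255)),yellow=((24,120,100),(34,255,255)),orange=((10,180,120),(22,255,255)))
E
python3 - <<'E'
from h import *
f=np.load('pics/a.npz');a,da,b,db=[f[k] for k in('a','da','b','db')]
m=cams.camera_model('top');ms=cams.camera_model('side')
print('strip dots',plane(m,[(211,234),(237,238),(263,242)],.002))
for n in HUE:
  for c,s,k in blobs(a,*HUE[n]):
    if 190<c[0]<400 and 100<c[1]<260: print('top',n,c,s,plane(m,c,.002)[0].round(4),plane(m,c,.066)[0].round(4))
for c,s,k in blobs(b,*HUE['blue']):
    print('side blue',c,s,'depth',np.median(db[k]))
    if 250<c[0]<300 and 190<c[1]<230:
        v,u=np.nonzero(k);T=ms['cam_to_world'];z=db[v,u]
        P=np.c_[(u-ms['cx'])/ms['fx']*z,(v-ms['cy'])/ms['fy']*z,z]@T[:3,:3].T+T[:3,3]
        print(P[z>0].min(0),P[z>0].max(0),np.median(P[z>0],0))
# grey case/top depth: heights within region
v,u=np.mgrid[160:232,190:296];z=da[160:232,190:296];T=m['cam_to_world']
P=np.stack([(u-m['cx'])/m['fx']*z,(v-m['cy'])/m['fy']*z,z],-1)@T[:3,:3].T+T[:3,3]
k=(P[...,2]>.04)&(z>0)
r=cv2.minAreaRect(P[k][:,:2].astype(np.float32));print('high',k.sum(),r,P[k][:,2].max())
bb=blobs(a,*HUE['blue'])
for c,s,kk in bb:
    if 215<c[0]<262 and 200<c[1]<235:
        p=P[kk[160:232,190:296]];print('bar',np.c_[p][np.argsort(p[:,0])][::8].round(3))
o=max(blobs(a,*HUE['orange']),key=lambda t:t[1][4])[2];vv,uu=np.nonzero(o)
print('tray',cv2.minAreaRect(plane(m,np.c_[uu,vv],.02)[:,:2].astype(np.float32)))
E
```

```text
strip dots [[ 0.48391837  0.14538058  0.002     ]
 [ 0.47011836  0.06637739  0.002     ]
 [ 0.45632351 -0.01259633  0.002     ]]
top blue [227.9 126.7] [225, 124, 7, 7, 37] [0.8149 0.0888 0.002 ] [0.7994 0.0848 0.066 ]
top blue [237.9 222. ] [220, 209, 38, 20, 195] [0.5187 0.0628 0.002 ] [0.5187 0.0602 0.066 ]
top blue [210.7 233.6] [208, 231, 6, 6, 32] [0.4852 0.1463 0.002 ] [0.4869 0.1393 0.066 ]
top green [278.9 134.4] [276, 131, 7, 8, 40] [ 0.7876 -0.0693  0.002 ] [ 0.7735 -0.065   0.066 ]
top green [225.4 142.2] [222, 139, 8, 7, 41] [0.7663 0.0973 0.002 ] [0.7533 0.0929 0.066 ]
top green [236.7 237.7] [234, 235, 7, 7, 39] [0.471  0.0673 0.002 ] [0.4735 0.0644 0.066 ]
top yellow [253.5 130.5] [250, 127, 8, 8, 52] [0.8014 0.0094 0.002 ] [0.7866 0.0096 0.066 ]
top yellow [250.8 146.2] [247, 143, 8, 8, 49] [0.7522 0.0188 0.002 ] [0.74   0.0185 0.066 ]
top orange [359.4 224.3] [334, 199, 52, 51, 1986] [ 0.5039 -0.309   0.002 ] [ 0.5047 -0.2922  0.066 ]
side blue [460.3 176.7] [443, 158, 35, 34, 667] depth 1.3072964
side blue [278.3 215.7] [257, 205, 37, 21, 174] depth 0.98042643
[ 0.
[... 305 characters left out ...]
 0.1628582775592804), 80.0940170288086) 0.0954344016679618
bar [[0.501 0.011 0.09 ]
 [0.504 0.017 0.094]
 [0.504 0.039 0.089]
 [0.507 0.028 0.091]
 [0.507 0.051 0.087]
 [0.509 0.019 0.087]
 [0.51  0.042 0.09 ]
 [0.51  0.065 0.089]
 [0.512 0.031 0.092]
 [0.513 0.053 0.092]
 [0.513 0.076 0.091]
 [0.514 0.099 0.089]
 [0.516 0.062 0.093]
 [0.516 0.084 0.09 ]
 [0.517 0.107 0.09 ]
 [0.519 0.076 0.087]
 [0.519 0.099 0.089]
 [0.522 0.087 0.089]
 [0.523 0.11  0.086]
 [0.526 0.008 0.081]
 [0.531 0.107 0.086]
 [0.537 0.104 0.093]
 [0.54  0.107 0.082]
 [0.545 0.102 0.083]
 [0.554 0.104 0.084]]
tray ((0.5046206116676331, -0.30432286858558655), (0.13349217176437378, 0.1355302780866623), 9.274807929992676)
```

```bash
cat >> h.py <<'E'
PSI=-0.178
EX=np.array([np.cos(PSI),np.sin(PSI),0]);EY=np.array([-np.sin(PSI),np.cos(PSI),0]);C=np.array([.604,.043,0])
def down(b):  # tool down, tool x at bearing b
    x=np.array([np.cos(b),np.sin(b),0]);z=np.array([0,0,-1.]);return R.from_matrix(np.c_[x,np.cross(z,x),z])
def rel(p,rot=None,opening=''):
    s=state();r0=R.from_rotvec(s['eef_rot']);rot=rot or r0
    print(np.round(r0.inv().apply(np.array(p)-s['position']),4).tolist(),np.round((r0.inv()*rot).as_rotvec(),3).tolist(),opening)
E
python3 - <<'E'
from h import *
s=state();T=np.eye(4);r=R.from_rotvec(s['eef_rot']);M=cams.camera_model('wrist')['cam_to_world']
print(r.inv().apply(M[:3,3]-s['position']),r.inv().apply(M[:3,2]))
L=down(PSI+np.pi/2)
rel([.45,-.35,.23],r);rel([.5,.06,.23],L)
E
```

```text
[ 0.07274495  0.00050778 -0.14411278] [-2.81171177e-01 -2.66583130e-04  9.59657594e-01]
[0.358, -0.2059, 0.0008] [0.0, 0.0, 0.0] 
[0.5005, -0.5936, 0.0013] [-0.001, -0.001, -1.162]
```

>>> apply_moves:
  moves:
    - [0.05,-0.03,0,0,0,-0.12,1]
    - [0.1,-0.06,0,0,0,-0.24,0.7]
    - [0.15,-0.09,0,0,0,-0.36,0.5]
    - [0.2,-0.12,0,0,0,-0.48,0.5]
    - [0.25,-0.15,0,0,0,-0.6,0.5]

```text
time: 0.6
position: [0.3289, -0.4568, 0.2311]
eef_rot: [-2.871, -1.275, 0.0]
ft_force: [0.7, -0.5, 0.3]
width: 0.506
grip_force: 0.0
```

```bash
python3 - <<'E'
from h import *
print(state()['position'])
rel([.45,-.28,.23]);rel([.5,.06,.23],down(PSI+np.pi/2))
E
```

```text
[ 0.32893286 -0.45675153  0.23109043]
[0.2123, -0.0288, 0.0011] [0.0, 0.0, 0.0] 
[0.498, -0.2197, 0.0011] [-0.0, 0.0, -0.557]
```

>>> apply_moves:
  moves:
    - [0.05,0.0,0,0,0,0,0.5]
    - [0.1,-0.01,0,0,0,0,0.4]
    - [0.15,-0.02,0,0,0,0,0.4]
    - [0.2,-0.03,0,0,0,-0.1,0.4]
    - [0.24,-0.05,0,0,0,-0.24,0.4]

```text
time: 1.1
position: [0.4541, -0.2453, 0.231]
eef_rot: [-2.698, -1.609, -0.001]
ft_force: [0.7, -0.1, 0.4]
width: 0.403
grip_force: 0.0
```

```bash
python3 - <<'E'
from h import *
print(state()['position'])
rel([.5,.06,.23],down(PSI+np.pi/2))
E
```

```text
[ 0.45413128 -0.24529876  0.23102091]
[0.2904, -0.1047, 0.0012] [0.0, -0.001, -0.317]
```

>>> apply_moves:
  moves:
    - [0.29,-0.105,0,0,0,-0.317,0.36]
    - [0.29,-0.105,0,0,0,-0.317,0.36]
    - [0.29,-0.105,0,0,0,-0.317,0.36]
    - [0.29,-0.105,0,0,0,-0.317,0.36]
    - [0.29,-0.105,0,0,0,-0.317,0.36]

```text
time: 1.6
position: [0.4906, 0.0014, 0.2313]
eef_rot: [2.415, 2.009, -0.0]
ft_force: [1.6, -0.5, -0.2]
width: 0.361
grip_force: 0.0
```

>>> apply_moves:
  moves:
    - [0.02,0,0,0,0,0,0.36]
    - [0.02,0,0,0,0,0,0.36]
    - [0.02,0,0,0,0,0,0.36]
    - [0.02,0,0,0,0,0,0.36]

```text
time: 2.0
position: [0.4943, 0.0177, 0.2311]
eef_rot: [-2.417, -2.007, 0.001]
ft_force: [-0.1, -0.9, 0.3]
width: 0.361
grip_force: 0.0
```

```bash
python3 - <<'E'
from h import *
s=state();print(s['position'],s['eef_rot'],s['width'])
m=cams.camera_model('wrist');w,d=cams.get_image('wrist');cv2.imwrite('pics/w1.png',w);np.savez('pics/w1.npz',w=w,d=d,T=m['cam_to_world'])
T=m['cam_to_world']
for c,st,k in blobs(w,*HUE['blue'],amin=60):
    v,u=np.nonzero(k&(d>0));z=d[v,u]
    P=np.c_[(u-m['cx'])/m['fx']*z,(v-m['cy'])/m['fy']*z,z]@T[:3,:3].T+T[:3,3]
    q=(P-C);print(c,st,np.median(P,0).round(4),'case-frame x pct',np.percentile(q@EX,[1,10,50,90]).round(4),'y',np.percentile(q@EY,[1,99]).round(4),'z',np.percentile(P[:,2],[2,50,98]).round(4))
E
```

```text
[0.49431905 0.01771189 0.23106706] [-2.41703069e+00 -2.00669431e+00  1.12700136e-03] 0.3605222687448375
[226.3  50.8] [213, 37, 27, 29, 620] [0.4864 0.1455 0.0042] case-frame x pct [-0.147  -0.1437 -0.1339 -0.1237] y [0.0662 0.0934] z [0.0026 0.0042 0.0058]
[276.1 127.8] [261, 69, 60, 124, 2432] [0.5173 0.0672 0.0899] case-frame x pct [-0.0981 -0.0964 -0.0895 -0.0614] y [-0.0738  0.0518] z [0.0024 0.0899 0.0928]
```

View pics/w1.png

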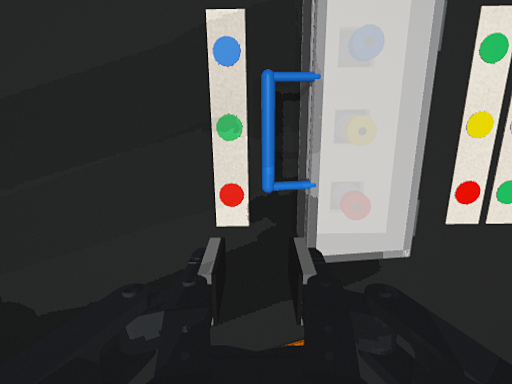

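```bash
python3 - <<'E'
from h import *
f=np.load('pics/w1.npz');m=cams.camera_model('wrist');m['cam_to_world']=f['T']
P=plane(m,[(268,70),(268,130),(268,191)],.086);print(P.round(4));
d=P[0]-P[2];print('len',np.linalg.norm(d),'yaw',np.arctan2(-d[0],d[1]))
print(((P-C)@EX).round(4),((P-C)@EY).round(4))
g=[p.round(4) for p in plane(m,[(226.5,51),(229,127.5),(232,195)],.002)];print(g,((np.array(g)-C)@EX),((np.array(g)-C)@EY))
y=plane(m,[(362,131)],.055);print('yellow',y,(y-C)@EX,(y-C)@EY)
L=down(PSI+np.pi/2);b=P.mean(0)
rel([b[0],b[1],.13],L);rel([b[0],b[1],.086-.0187],L)
E
```

```text
[[0.5229 0.1118 0.086 ]
 [0.5142 0.0627 0.086 ]
 [0.5045 0.0073 0.086 ]]
len 0.10611130529815521 yaw -0.17435154325930063
[-0.092  -0.0918 -0.0916] [ 0.0533  0.0035 -0.0528]
[array([0.4865, 0.1457, 0.002 ]), array([0.4724, 0.0663, 0.002 ]), array([ 0.4593, -0.0131,  0.002 ])] [-0.13382769 -0.13364623 -0.13248056] [ 0.08027259 -0.00036944 -0.08083441]
yellow [[0.60570321 0.04207671 0.055     ]] [0.00183977] [-0.00060713]
[0.0458, 0.0113, 0.1011] [-0.0, 0.0, -0.007] 
[0.0458, 0.0113, 0.1638] [-0.0, 0.0, -0.007]
```

>>> apply_moves:
  moves:
    - [0.046,0.011,0.03,0,0,-0.007,0.36]
    - [0.046,0.011,0.08,0,0,-0.007,0.36]
    - [0.046,0.011,0.12,0,0,-0.007,0.36]
    - [0.046,0.011,0.145,0,0,-0.007,0.36]
    - [0.046,0.011,0.163,0,0,-0.007,0.36]

```text
time: 2.55
position: [0.5125, 0.0609, 0.0659]
eef_rot: [-2.409, -2.014, 0.004]
ft_force: [-0.3, -0.3, -0.7]
width: 0.363
grip_force: 0.0
```

>>> apply_moves:
  moves:
    - [0,0,0,0,0,0,0.36]
    - [0,0,0,0,0,0,0.2]
    - [0,0,0,0,0,0,0.0]
    - [0,0,0,0,0,0,0.0]
    - [0,0,0,0,0,0,0.0]
  grip_force: 30

```text
time: 3.05
position: [0.5126, 0.0621, 0.069]
eef_rot: [-2.408, -2.017, 0.003]
ft_force: [-5.2, 0.3, -1.6]
width: 0.12
grip_force: 30.4
```

```bash
cat >> h.py <<'E'
def arc(a):
    H=C+.056*EX+np.array([0,0,.066]);n=H-.15*np.cos(a)*EX;n[2]+=.15*np.sin(a);return n-np.array([0,0,.0187])
E
python3 - <<'E'
from h import *
s=state();print(s['position'],s['width'],s['grip_force'],s['ft_force'])
w,d=cams.get_image('wrist');cv2.imwrite('pics/w2.png',w)
for a in np.arange(.13,1.7,.1): print(round(a,2),end=' ');rel(arc(a),down(PSI+np.pi/2))
E
```

```text
[0.51261151 0.06209391 0.06896202] 0.12015325675894863 30.4082590341568 [-5.23143548  0.3193585  -1.64602433]
0.13 [-0.0026, 0.0006, 0.0022] [-0.002, 0.001, 0.002] 
0.23 [-0.0026, 0.0033, -0.0125] [-0.002, 0.001, 0.002] 
0.33 [-0.0027, 0.0074, -0.0269] [-0.002, 0.001, 0.002] 
0.43 [-0.0027, 0.0129, -0.0409] [-0.002, 0.001, 0.002] 
0.53 [-0.0027, 0.0198, -0.0542] [-0.002, 0.001, 0.002] 
0.63 [-0.0027, 0.028, -0.0667] [-0.002, 0.001, 0.002] 
0.73 [-0.0028, 0.0374, -0.0784] [-0.002, 0.001, 0.002] 
0.83 [-0.0028, 0.048, -0.0891] [-0.002, 0.001, 0.002] 
0.93 [-0.0028, 0.0595, -0.0987] [-0.002, 0.001, 0.002] 
1.03 [-0.0029, 0.0719, -0.107] [-0.002, 0.001, 0.002] 
1.13 [-0.0029, 0.0851, -0.1141] [-0.002, 0.001, 0.002] 
1.23 [-0.0029, 0.099, -0.1198] [-0.002, 0.001, 0.002] 
1.33 [-0.0029, 0.1134, -0.1242] [-0.002, 0.001, 0.002] 
1.43 [-0.003, 0.1281, -0.127] [-0.002, 0.001, 0.002] 
1.53 [-0.003, 0.143, -0.1284] [-0.002, 0.001, 0.002] 
1.63 [-0.003, 0.158, -0.1283] [-0.002, 0.001, 0.002]
```

View pics/w2.png

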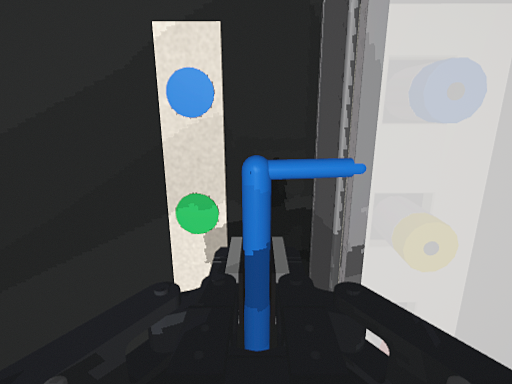

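>>> apply_moves:
  moves:
    - [0,0.003,-0.015,0,0,0,0]
    - [0,0.007,-0.029,0,0,0,0]
    - [0,0.012,-0.043,0,0,0,0]
    - [0,0.019,-0.056,0,0,0,0]
    - [0,0.0275,-0.069,0,0,0,0]

```text
time: 3.6
position: [0.5399, 0.0573, 0.1388]
eef_rot: [-2.408, -2.017, 0.003]
ft_force: [-5.7, -0.9, -0.7]
width: 0.123
grip_force: 29.3
```

>>> apply_moves:
  moves:
    - [0,0.0095,-0.0115,0,0,0,0]
    - [0,0.02,-0.0225,0,0,0,0]
    - [0,0.0315,-0.032,0,0,0,0]
    - [0,0.044,-0.04,0,0,0,0]
    - [0,0.057,-0.0475,0,0,0,0]

```text
time: 4.1
position: [0.5975, 0.0473, 0.1875]
eef_rot: [2.408, 2.016, 0.001]
ft_force: [-3.5, -0.6, 1.6]
width: 0.125
grip_force: 29.1
```

```bash
python3 - <<'E'
from h import *
s=state();print(s['position'],s['width'],s['grip_force'],s['ft_force'])
for a in (1.03,1.13,1.23,1.33,1.43,1.53,1.6): print(a,end=' ');rel(arc(a),down(PSI+np.pi/2))
E
```

```text
[0.597478   0.047292   0.18754493] 0.1249697946715088 29.11473512649536 [-3.4701484  -0.57490568  1.56455087]
1.03 [-0.003, -0.0141, 0.0116] [0.001, 0.0, 0.002] 
1.13 [-0.0031, -0.0008, 0.0046] [0.001, 0.0, 0.002] 
1.23 [-0.0031, 0.013, -0.0011] [0.001, 0.0, 0.002] 
1.33 [-0.0031, 0.0274, -0.0054] [0.001, 0.0, 0.002] 
1.43 [-0.0031, 0.0421, -0.0082] [0.001, 0.0, 0.002] 
1.53 [-0.0032, 0.0571, -0.0096] [0.001, 0.0, 0.002] 
1.6 [-0.0032, 0.0676, -0.0096] [0.001, 0.0, 0.002]
```

>>> apply_moves:
  moves:
    - [0,0.014,-0.006,0,0,0,0]
    - [0,0.028,-0.01,0,0,0,0]
    - [0,0.042,-0.013,0,0,0,0]
    - [0,0.055,-0.014,0,0,0,0]
    - [0,0.065,-0.014,0,0,0,0]

```text
time: 4.6
position: [0.6625, 0.0359, 0.2012]
eef_rot: [2.408, 2.016, 0.004]
ft_force: [-1.4, -0.7, 1.1]
width: 0.123
grip_force: 29.9
```

>>> apply_moves:
  moves:
    - [0,0,0,0,0,0,0]
    - [0,0,0,0,0,0,0.2]
    - [0,0,0,0,0,0,0.3]
    - [0,0,0,0,0,0,0.36]

```text
time: 5.0
position: [0.6609, 0.0361, 0.199]
eef_rot: [2.408, 2.017, 0.0]
ft_force: [0.2, 0.2, 0.3]
width: 0.359
grip_force: 0.0
```

```bash
python3 - <<'E'
from h import *
s=state();print(s['position'],s['width'],s['grip_force'],s['ft_force'])
rel(arc(1.57))
b,d=cams.get_image('side');cv2.imwrite('pics/s2.png',b);m=cams.camera_model('side');T=m['cam_to_world']
for c,st,k in blobs(b,*HUE['blue'],amin=60):
    v,u=np.nonzero(k&(d>0));z=d[v,u]
    P=np.c_[(u-m['cx'])/m['fx']*z,(v-m['cy'])/m['fy']*z,z]@T[:3,:3].T+T[:3,3];q=P-C
    print(c,st,np.median(q@EX),np.median(P[:,2]))
E
```

```text
[0.66090079 0.03613143 0.19897129] 0.35892487610013485 0.0 [0.2254029  0.16742625 0.27408065]
[-0.0033, -0.0013, 0.0017] [0.0, 0.0, 0.0] 
[460.2 176.7] [443, 158, 35, 34, 678] -0.3923232996980066 0.02916753116513504
[234.8 229.9] [230, 225, 11, 10, 81] -0.008058284832084386 0.05396289471088722
[158.9 248.5] [148, 240, 23, 18, 320] 0.06880490123696854 0.07005068098454914
```

View pics/s2.png

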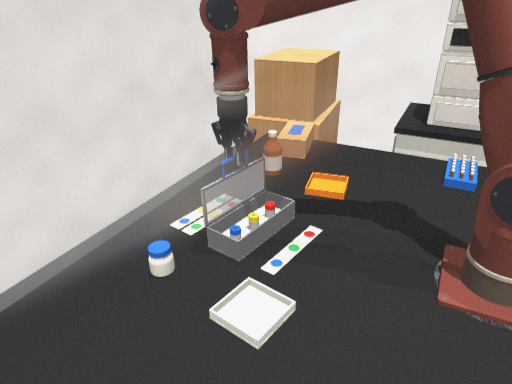

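The lid stands upright, with the valves at px (235,231), (254,219) and (270,207). I'll rise straight off the bar, then back off towards the robot and turn.

>>> apply_moves:
  moves:
    - [0,0,-0.02,0,0,0,0.36]
    - [0,0,-0.05,0,0,0,0.36]
    - [0,0,-0.08,0,0,0,0.36]
    - [0,-0.03,-0.085,0,0,0,0.36]
    - [0,-0.075,-0.085,0,0,-0.15,0.5]

```text
time: 5.55
position: [0.5879, 0.0492, 0.2846]
eef_rot: [2.251, 2.191, 0.004]
ft_force: [0.0, -0.1, 1.7]
width: 0.494
grip_force: 0.0
```

```bash
python3 - <<'E'
from h import *
s=state();print(s['position'],s['qpos'].round(2))
rel([.58,.047,.25],down(PSI+np.pi))
E
```

```text
[0.58785907 0.04920365 0.2846386 ] [ 0.41  0.25 -0.69  1.51  0.16  1.43 -0.31]
[-0.0025, -0.0079, 0.0346] [0.003, 0.001, -1.42]
```

>>> apply_moves:
  moves:
    - [-0.002,-0.008,0.01,0,0,-0.14,0.55]
    - [-0.002,-0.008,0.02,0,0,-0.28,0.55]
    - [-0.002,-0.008,0.035,0,0,-0.42,0.55]
    - [-0.002,-0.008,0.035,0,0,-0.56,0.55]
    - [-0.002,-0.008,0.035,0,0,-0.71,0.55]

```text
time: 6.05
position: [0.5786, 0.0475, 0.2484]
eef_rot: [-1.339, -2.841, 0.001]
ft_force: [0.3, 0.2, -0.6]
width: 0.55
grip_force: 0.0
```

>>> apply_moves:
  moves:
    - [0,0,0,0,0,-0.14,0.55]
    - [0,0,0,0,0,-0.28,0.55]
    - [0,0,0,0,0,-0.42,0.55]
    - [0,0,0,0,0,-0.56,0.55]
    - [0,0,0,0,0,-0.71,0.55]

```text
time: 6.55
position: [0.5789, 0.0476, 0.2489]
eef_rot: [0.268, 3.13, -0.0]
ft_force: [0.3, 0.0, -0.0]
width: 0.548
grip_force: 0.0
```

>>> apply_moves:
  moves:
    - [0,0,0,0,0,0,0.55]
    - [0,0,0,0,0,0,0.55]
    - [0,0,0,0,0,0,0.55]

```text
time: 6.85
position: [0.5789, 0.0475, 0.2488]
eef_rot: [0.283, 3.129, -0.0]
ft_force: [-0.4, 0.1, 0.6]
width: 0.551
grip_force: 0.0
```

```bash
python3 - <<'E'
from h import *
s=state();print(s['position'],s['width'])
m=cams.camera_model('wrist');w,d=cams.get_image('wrist');cv2.imwrite('pics/w3.png',w);T=m['cam_to_world']
for n in('yellow','blue'):
  for c,st,k in blobs(w,*HUE[n],amin=60):
    v,u=np.nonzero(k&(d>0));z=d[v,u]
    P=np.c_[(u-m['cx'])/m['fx']*z,(v-m['cy'])/m['fy']*z,z]@T[:3,:3].T+T[:3,3];q=P-C
    p=plane(m,c,.055)[0];print(n,c,st,np.median(P,0).round(4),p.round(4),(p-C)@EX,(p-C)@EY,'med case',np.median(q@EX).round(4),np.median(q@EY).round(4))
rel([.605,.0425,.1],down(PSI+np.pi))
E
```

```text
[0.57894905 0.04754881 0.24884815] 0.5511976983478997
yellow [256.3 192.4] [243, 179, 27, 28, 547] [0.6028 0.043  0.0563] [0.6036 0.0429 0.055 ] -0.00035884721642759956 -0.0001740568130088374 med case -0.0013 -0.0005
yellow [257.9 318.3] [248, 310, 21, 18, 291] [0.802  0.009  0.0043] [0.7639 0.0157 0.055 ] 0.16224499981007703 0.0014770966042957877 med case 0.2006 0.0018
blue [326.9  66.6] [314, 53, 26, 28, 548] [0.4864 0.1455 0.0043] [0.4893 0.1344 0.055 ] -0.12902356129713888 0.06964844351212367 med case -0.1336 0.0801
blue [327.8 191.1] [314, 178, 29, 28, 562] [0.6154 0.1199 0.0564] [0.6162 0.1204 0.055 ] -0.00169125863061482 0.07832405948779883 med case -0.0023 0.0776
blue [489.  260.2] [463, 237, 49, 48, 1859] [0.7231 0.286  0.0714] [0.7337 0.2966 0.055 ] 0.08279242947160445 0.27254373895237904 med case 0.0746 0.2601
blue [255.6 339.9] [194, 306, 125, 46, 1697] [0.6584 0.0347 0.2171] [0.7952 0.0071 0.055 ] 0.19450991026961661 -0.001468190569022615 med case 0.0553 -0.0004
blue [310.9 318.7] [304, 310, 15, 17, 175] [0.8157 0.0826 0.0044] [0.7763 0.0805 0.055 ] 0.16298024881639303 0.0673810217289119 med case 0.2012 0.0763
blue [389.9 381.4] [371, 378, 34, 6, 124] [ 1.8004  0.4363 -0.7475] [0.8925 0.171  0.055 ] 0.2613134500382861 0.1770429577280611 med case 1.1111 0.5992
[-0.0265, -0.0004, 0.1489] [-0.0, 0.0, -0.002]
```

View pics/w3.png

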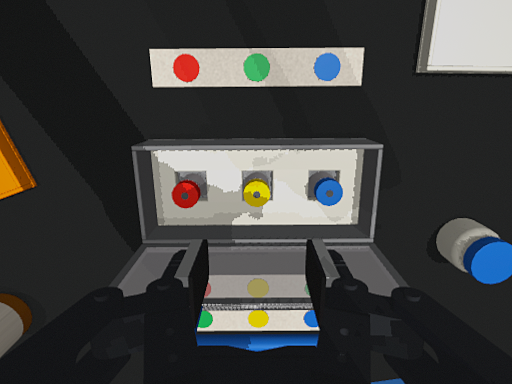

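The yellow valve is centred at px (256,192), in line with the fingers. The lid bar is at case x 55, so the lid is upright. Next I'll descend and grip.

>>> apply_moves:
  moves:
    - [-0.025,0,0.04,0,0,0,0.55]
    - [-0.025,0,0.085,0,0,0,0.55]
    - [-0.025,0,0.125,0,0,0,0.55]
    - [-0.025,0,0.15,0,0,0,0.55]
    - [-0.025,0,0.165,0,0,0,0.55]

```text
time: 7.4
position: [0.6025, 0.043, 0.0814]
eef_rot: [-0.279, -3.126, 0.0]
ft_force: [0.1, -0.9, -0.0]
width: 0.552
grip_force: 0.0
```

>>> apply_moves:
  moves:
    - [0,0,0.015,0,0,0,0.55]
    - [0,0,0.03,0,0,0,0.55]
    - [0,0,0.045,0,0,0,0.55]
    - [0,0,0.058,0,0,0,0.55]
    - [0,0,0.058,0,0,0,0.55]

```text
time: 7.9
position: [0.6026, 0.043, 0.024]
eef_rot: [-0.277, -3.127, 0.0]
ft_force: [-1.0, 0.3, -0.7]
width: 0.549
grip_force: 0.0
```

>>> apply_moves:
  moves:
    - [0,0,0,0,0,0,0.4]
    - [0,0,0,0,0,0,0.2]
    - [0,0,0,0,0,0,0.1]
    - [0,0,0,0,0,0,0.1]
    - [0,0,0,0,0,0,0.1]
  grip_force: 40

```text
time: 8.4
position: [0.6041, 0.0432, 0.0265]
eef_rot: [0.277, 3.128, 0.0]
ft_force: [-0.5, -0.2, 3.5]
width: 0.337
grip_force: 39.7
```

>>> apply_moves:
  moves:
    - [0,0,-0.015,0,0,0,0.1]
    - [0,0,-0.035,0,0,0,0.1]
    - [0,0,-0.06,0,0,0,0.1]
    - [0,0,-0.09,0,0,0,0.1]
    - [0,0,-0.12,0,0,0,0.1]

```text
time: 8.9
position: [0.6032, 0.0433, 0.1478]
eef_rot: [-0.277, -3.129, -0.0]
ft_force: [0.2, 0.2, -1.4]
width: 0.338
grip_force: 39.6
```

```bash
python3 - <<'E'
from h import *
s=state();print(s['position'],s['width'],s['grip_force'],s['qpos'].round(2))
rel([.505,-.306,.145]);rel([.505,-.306,.0275])
E
```

```text
[0.60324755 0.04331519 0.14775825] 0.3376186493039825 39.61265131831169 [ 0.52  0.43 -0.85  1.65  0.34  1.22  1.  ]
[0.0354, -0.3611, 0.0027] [0.0, 0.0, 0.0] 
[0.0354, -0.3611, 0.1202] [0.0, 0.0, 0.0]
```

>>> apply_moves:
  moves:
    - [0.02,-0.02,0,0,0,0,0.1]
    - [0.03,-0.055,0,0,0,0,0.1]
    - [0.035,-0.095,0,0,0,0,0.1]
    - [0.035,-0.135,0,0,0,0,0.1]
    - [0.035,-0.175,0,0,0,0,0.1]

```text
time: 9.4
position: [0.5377, -0.1242, 0.1469]
eef_rot: [0.276, 3.129, -0.001]
ft_force: [0.6, -1.7, -0.5]
width: 0.34
grip_force: 39.8
```

>>> apply_moves:
  moves:
    - [0,-0.04,0,0,0,0,0.1]
    - [0,-0.08,0,0,0,0,0.1]
    - [0,-0.12,0,0,0,0,0.1]
    - [0,-0.155,0,0,0,0,0.1]
    - [0,-0.18,0,0,0,0,0.1]

```text
time: 9.9
position: [0.5056, -0.3029, 0.1466]
eef_rot: [-0.281, -3.129, 0.001]
ft_force: [-0.1, 0.2, -0.3]
width: 0.334
grip_force: 39.8
```

>>> apply_moves:
  moves:
    - [0,0,0,0,0,0,0.1]
    - [0,0,0,0,0,0,0.1]
    - [0,0,0,0,0,0,0.1]

```text
time: 10.2
position: [0.5072, -0.2987, 0.1464]
eef_rot: [0.275, 3.129, 0.001]
ft_force: [-0.4, 0.5, -0.5]
width: 0.337
grip_force: 39.8
```

```bash
python3 - <<'E'
from h import *
s=state();print(s['position'],s['width'],s['grip_force'],s['eef_rot'])
m=cams.camera_model('wrist');w,d=cams.get_image('wrist');cv2.imwrite('pics/w4.png',w)
k=max(blobs(w,*HUE['orange']),key=lambda t:t[1][4])[2];v,u=np.nonzero(k)
print(cv2.minAreaRect(plane(m,np.c_[u,v],.02)[:,:2].astype(np.float32)))
rel([.505,-.306,.0275])
E
```

```text
[ 0.5071806  -0.29869281  0.14635357] 0.33738935499890654 39.77310195565224 [2.74590486e-01 3.12915223e+00 6.33115784e-04]
((0.5065805912017822, -0.3059731125831604), (0.13282932341098785, 0.13300077617168427), 9.200336456298828)
[0.001, -0.0077, 0.1188] [0.0, 0.0, 0.0]
```

View pics/w4.png

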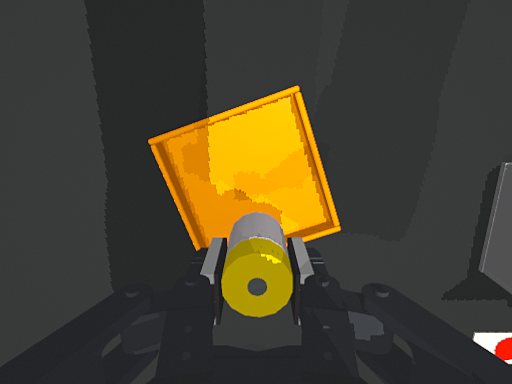

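The yellow valve is held upright (top at px (257,285)), above the tray. Lowering it now.

>>> apply_moves:
  moves:
    - [0,-0.007,0.03,0,0,0,0.1]
    - [0,-0.007,0.06,0,0,0,0.1]
    - [0,-0.007,0.085,0,0,0,0.1]
    - [0,-0.007,0.1,0,0,0,0.1]
    - [0,-0.007,0.11,0,0,0,0.1]

```text
time: 10.75
position: [0.5055, -0.306, 0.035]
eef_rot: [-0.275, -3.129, -0.001]
ft_force: [0.1, -0.5, -1.7]
width: 0.335
grip_force: 39.8
```

>>> apply_moves:
  moves:
    - [0,0,0.003,0,0,0,0.1]
    - [0,0,0.006,0,0,0,0.1]
    - [0,0,0.008,0,0,0,0.1]
    - [0,0,0.008,0,0,0,0.1]

```text
time: 11.15
position: [0.5058, -0.3072, 0.0283]
eef_rot: [0.277, 3.129, -0.001]
ft_force: [-0.2, 0.3, -1.3]
width: 0.336
grip_force: 39.8
```

>>> apply_moves:
  moves:
    - [0,0,0.0015,0,0,0,0.1]
    - [0,0,0.0015,0,0,0,0.1]

```text
time: 11.35
position: [0.5055, -0.3071, 0.0265]
eef_rot: [0.278, 3.129, -0.0]
ft_force: [-0.6, 0.1, -0.5]
width: 0.336
grip_force: 39.8
```

>>> apply_moves:
  moves:
    - [0,0,0.001,0,0,0,0.1]
    - [0,0,0.001,0,0,0,0.1]

```text
time: 11.55
position: [0.5057, -0.3072, 0.0264]
eef_rot: [0.278, 3.129, -0.001]
ft_force: [-3.9, 1.0, 9.3]
width: 0.335
grip_force: 40.9
```

Contact with the tray floor. I'll open the fingers and rise.

>>> apply_moves:
  moves:
    - [0,0,-0.0005,0,0,0,0.36]
    - [0,0,-0.0005,0,0,0,0.45]
    - [0,0,-0.0005,0,0,0,0.55]
    - [0,0,-0.0005,0,0,0,0.6]
    - [0,0,-0.0005,0,0,0,0.6]

```text
time: 12.05
position: [0.5054, -0.307, 0.0257]
eef_rot: [-0.277, -3.129, -0.0]
ft_force: [-0.5, -0.2, 0.6]
width: 0.598
grip_force: 0.0
```

>>> apply_moves:
  moves:
    - [0,0,-0.02,0,0,0,0.6]
    - [0,0,-0.05,0,0,0,0.6]
    - [0,0,-0.09,0,0,0,0.6]
    - [0,0,-0.13,0,0,0,0.6]
    - [0,0,-0.17,0,0,0,0.6]

```text
time: 12.55
position: [0.5053, -0.3067, 0.1974]
eef_rot: [-0.277, -3.129, -0.0]
ft_force: [0.3, -0.4, -0.7]
width: 0.6
grip_force: 0.0
```

>>> apply_moves:
  moves:
    - [0,0,0,0,0,0,0.6]
    - [0,0,0,0,0,0,0.6]

```text
time: 12.75
position: [0.5059, -0.3073, 0.1966]
eef_rot: [0.277, 3.128, -0.002]
ft_force: [0.4, 0.4, -0.3]
width: 0.603
grip_force: 0.0
```

```bash
python3 - <<'E'
from h import *
s=state();print(s['position'],s['width'])
b,_=cams.get_image('side');w,_=cams.get_image('wrist')
cv2.imwrite('pics/fin.png',cv2.resize(np.hstack([b,w]),(800,300)))
E
```

```text
[ 0.50586201 -0.30725175  0.19663992] 0.6031430859357739
```

View pics/fin.png

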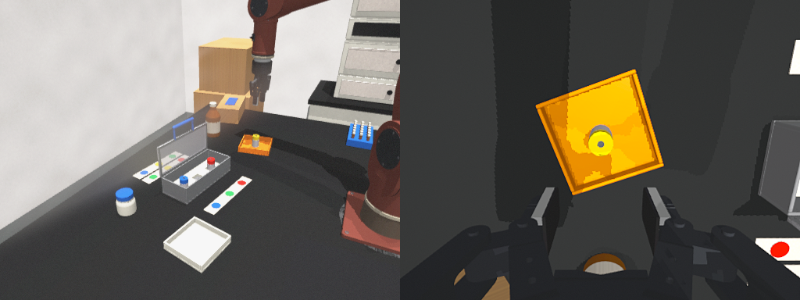

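The yellow valve stands upright in the orange tray (right view, px (600,142)). The lid is still upright, the blue and red valves are in their wells, and the bottle and jar look undisturbed.

```bash
python3 -c "
from cell import bot
print(bot.close_job())"
```

```text
the job is handed in; nothing more can be done
None
```

I opened the lid and left it upright, moved the wrong valve (yellow, middle well) upright into the orange tray, left the blue and red valves in their wells and the bottle and jar untouched, and handed the job in at about 13 s.

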